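Take a damp reading in the hinge gap of the closet shelf

TASK

The shelf may be damp where its bare edge meets the lowered flap: take the damp meter out of its holster and slip its flat probe blade straight down into the hinge gap at the red tape (the yellow tape marks another reading), until the tip rests lightly on the wooden rail below. Finish while still holding the meter there for the reading: upright, blade in line with the gap, pressing only gently. Leave the flap down and do not disturb the things lying around.

Things in the scene. Friction and masses are not known exactly. Their poses are not given: they have to be found in the camera images.
- shelf: White laminated shelf, 560 mm wide, 28 mm thick, flap hinged along its front edge; fixed on the worktop. Origin: at worktop height below the middle of the hinge gap; z up, y along the gap, x away from the flap. Shelf top and lowered flap top: z = 100 mm. The hinge gap is a straight slot, x = -4 to 4 mm, 28 mm deep. Shelf to x = 270, upstand behind. Flush hinges in the gap at y = -235 and 235.
- rail: Fixed hard wooden rail, 45 mm square, running along y right under the hinge gap: the gap's floor, on which the blade tip rests. Origin: middle of its flat top, 28 mm below the shelf top, on the centre line of the gap; axes as the shelf's.
- flap (a joint): Hinge of the white flap (170 mm deep, 560 mm wide, 1.7 kg) on the robot's side of the gap. 0 = lowered, level and flush with the shelf, resting on its supports (its start); grows in rad as the flap is raised, to upright at 1.57.
- tape_red: Strip of red tape, 10 mm wide, stuck across the gap and slit along it (34 mm of it on the shelf, 24 mm on the flap): the spot of this reading. Origin: on the gap's centre line, middle of the tape's width, level with the shelf top; axes as the shelf's.
- tape_yellow: The same kind of strip in yellow elsewhere on the gap: the spot of another reading, not to be used now.
- holster: Grey plastic holster screwed upright to the shelf, outside 42 x 60 mm (x, y), 86 mm high, open at the top. Origin: centre of its underside, on the shelf top. The meter's case stands 22 mm deep in it with 2 mm play all round; the blade tip starts 8 mm above this origin, so the meter must rise straight up by 80 mm for the tip to clear the rim.
- meter: Damp meter upright in the holster, probe down; loose, 0.19 to 0.31 kg. Origin: middle of the blade's tip; z up, x across the thin side (display on -x), y across the broad side. Steel blade 3 (x) x 14 (y) mm, z = 0 to 46 mm, lowest 10 bright, rest black. Nose 16 x 26, z = 46 to 56. Teal case 30 (x) x 48 (y) mm, z = 56 to 176; above z = 80 free of the holster: grip across either pair of faces.
- blade_tip (a point): Middle of the lower end of the meter's blade (same point as the meter's origin).
- brush: Blue hand brush, 270 mm long, 48 mm wide and 44 mm high, lying bristles down on the flap, handle along its +y. Origin: under the middle of its head. Leave alone.
- polish_tin: Closed round tin of shoe polish, 76 mm across and 26 mm high, on the flap. Origin: centre of its underside. Leave alone.
- pad_holder: Stainless tray with a scouring pad in it, 70 x 100 mm (x, y), 36 mm high, on the shelf beside the holster. Origin: centre of its underside. Leave alone.
- crevice_tool: White plastic crevice nozzle, 210 mm long (along its y), 37 mm high, lying at the back of the shelf behind the holster. Origin: on its underside near the middle. Leave alone.
Things that resemble listed ones, but are neither listed nor needed, are in the scene too. There is more than one size of the meter; the job needs the middle-sized.

How it is judged:
By the outcome, as a careful person would: the job done as asked, in the order asked, and still so for the second after the job is handed in, while the arm keeps its last pose, push and grip.
It also fails if it takes over 42 s, if anything falls off the work surface, if the arm or the gripper's body presses on something with over 40 N, if the wrist force passes 120 N, or if a joint passes its speed limit or range.

ROBOT

A 7-joint arm with a two-finger parallel gripper is mounted at the origin on the work surface. World frame = base frame: x ahead of the robot, y to its left, z up, the work surface at z = 0. Lengths are in m, angles in rad, forces in N, time in s.
With the tool pointing down it reaches from about 0.4 to 0.85 m from the base axis. Payload 10.4 kg.
Tool frame: the origin (TCP) lies where the fingers leave the gripper's body, on its centre line; the fingertips stand 70 mm ahead of it and the grasp point (between the pads) lies r.grip_depth ahead of it (r.grip_depth is the distance from the TCP to the grasp point, in m); z points along the fingers, y is the direction in which the jaws open and shut (so a half turn about z gives the same grasp; the last joint's range is limited). The gripper opens to 87 mm and grips with 3 to 60 N. Pads are 19 mm wide; open, the fingers measure 117 mm over their backs; the gripper's body (75 mm by 190 mm) begins 51 mm behind the grasp point.
Start: joints at [1.211, 0.332, -0.065, 1.46, 0.022, 1.35, -0.088], TCP at [0.207, -0.59, 0.292] pointing down, gripper open.
Joint ranges: [-2.6, 2.6], [-0.5, 2.12], [-1.47, 1.34], [0.16, 2.42], [-1.27, 4.41], [0.06, 2.06], [-2.6, 2.6]. Speed limits (rad/s): [2.22, 2.22, 2.79, 2.79, 3.14, 3.14, 3.14].

INTERFACE

Orientations are given as a unit quaternion [x, y, z, w].
In Python, from bench import monitor, viewer, workorder, nets, r gives the robot as it stands.
- The arm moves only by the tool drive_tool, never from a script. Its argument "plan" is a list of rows, each an object of numbers: "rx", "ry", "rz": the turn, a rotation vector about the tool's x, y, z in units of 360 degrees (1.0 is 360 degrees); "x", "y", "z": the shift along the tool's x, y, z in units of 1000 mm (1.0 is 1000 mm); "fingers": the opening, from 0 (shut) to 1 (fully open). In form: [{"rx": .., "ry": .., "rz": .., "x": .., "y": .., "z": .., "fingers": ..}, ...]. A call has 1 to 12 rows; each row is the pose to reach, as a shift and turn from the pose commanded when the call began, along the tool's axes at that moment, turning the shorter way round; what a row does not reach only later rows make up. A row lasts 1/8 s, in which the tool goes at most 62.5 mm and 10.7 degrees, less where a joint would pass 70% of its speed; a pose out of reach is approached as far as the arm can. A call with a number of a shift or a turn outside -1 to 1 is refused whole. A call with a gripper value outside its range is refused whole. The fingers move at their own pace and stop on an object; "squeeze" is the grip in N (left out, the last holds). Time passes only in rows, so rows that repeat a pose let the fingers close. It gives the time, the measured TCP pose, the force and the opening at its end, in the units of the state.
- monitor.read_state(): the state, without advancing time (a new reading comes with each control period).
- viewer.camera(name): name is "scene" or "top"; returns a dict with "color" (480x640x3 uint8, red, green, blue), "depth" (480x640 float32, m along the optical axis (not along the pixel's ray), 0 where there is no reading), "camera_matrix" (3x3 intrinsics, pixels), "xyz" and "rotation" of the camera in the world. Camera axes: x right, y down, z forward; pixel columns grow to the right and rows downward; lengths in m; the calibration is good to about 2 mm. A picture is of the moment at which its call begins.
- workorder.close_job(): hands the job in, once; it reports no verdict.
Trained networks look in the newest picture that a camera, given by its name, has taken for a name from the list of things; names that differ only in an ending like _2 or _b are one class to them, and where a whole thing is asked for, a point or a joint stands for the part that bears it (a point fixed in the world has none). Each returns a list of dicts, best first, with "confidence" (0 to 1); they miss things now and then, are a little off and sometimes report something else, mostly with a low value. They report only what shows in the picture. A call takes as long as a camera call. They do not tell look-alikes from the thing itself.
- nets.find_in(label, camera): "centre" ([x, y, z] in m, in world coordinates, good to about 4 mm: the middle of the surface that is visible of it).
- nets.regions_of(label, camera): "region" (480x640 bool, what is visible of it).
The state is a dict: "time": time; "joint_positions": joint angles; "joint_vel": joint speeds; "joint_torque": joint torques, N m; "ee_pos": TCP position; "eef_rot": TCP orientation; "ft_force": force on the tool from outside, world axes, zero at the start; "torque": the same for the moment, N m; "width": finger opening in m.
Only numpy, scipy, OpenCV 4.12 (cv2) and the standard library are available. Lean on these libraries where they do the work, as an engineer would, in place of code of your own. Each camera call takes 0.05 s, during which the arm holds its last target.

## Working session

There is one attempt and no reset: what is moved stays moved. The work goes in short steps, Python scripts to look and compute and a tool call to move; the robot and the scene stay as the last step left them, time stands still between calls to the robot, and variables do not carry over. Pictures are saved under pics/ and viewed, and the job is handed in when it is done.

Besides the shell and the picture viewer there is one more tool, called after ">>>" by a JSON object that holds its "op" and its "data", one argument or row to a line. drive_tool: Moves the arm, as the interface text tells. Its arguments: {"type":"object","properties":{"plan":{"type":"array","items":{"type":"object","properties":{"rx":{"type":"number","minimum":-1,"maximum":1},"ry":{"type":"number","minimum":-1,"maximum":1},"rz":{"type":"number","minimum":-1,"maximum":1},"x":{"type":"number","minimum":-1,"maximum":1},"y":{"type":"number","minimum":-1,"maximum":1},"z":{"type":"number","minimum":-1,"maximum":1},"fingers":{"type":"number"}}}},"squeeze":{"type":"number"}},"required":["plan"]}

```bash
ls; mkdir -p pics
python3 - <<'E'
from bench import monitor, viewer, workorder, nets, r
import cv2,numpy as np
print(monitor.read_state(), r.grip_depth)
for n in("scene","top"):
    c=viewer.camera(n); cv2.imwrite(f"pics/{n}0.png",c["color"][:,:,::-1]); print(n,c["camera_matrix"],c["xyz"],c["rotation"])
    np.savez(f"pics/{n}0.npz",**c)
    for l in("meter","holster","tape_red","tape_yellow","shelf","brush","polish_tin","pad_holder","crevice_tool"):
        print(l,[(np.round(d["centre"],3),round(d["confidence"],2)) for d in nets.find_in(l,n)])
E
```

```text
pics
{'time': 0.0, 'joint_positions': array([ 1.21142725,  0.33285244, -0.06472743,  1.46098427,  0.0215998 ,
        1.34989125, -0.08848829]), 'joint_vel': array([ 8.92700424e-04, -4.81265841e-05, -1.92877482e-03,  6.60669526e-04,
       -7.90211800e-05,  6.32733529e-04,  1.12514432e-03]), 'joint_torque': array([ 6.24523750e-05, -6.23236442e+01,  2.48649978e-02, -3.89894807e+01,
       -6.12189132e-02,  3.96404858e-02,  1.31968795e-04]), 'ee_pos': array([ 0.20643687, -0.58959987,  0.29144556]), 'eef_rot': array([ 9.85851548e-01,  1.67619234e-01, -1.49870767e-04, -7.04019315e-04]), 'ft_force': array([-0.00269835, -0.94547914,  0.17286967]), 'torque': array([ 0.00366636, -0.03092838,  0.01577116]), 'width': 0.08727629016427806} 0.051
scene [[569.43739503   0.         322.41620638]
 [  0.         569.43739503 239.82903   ]
 [  0.           0.           1.        ]] [ 1.47505805 -0.134272    0.74314966] [ 0.68841953  0.55840012 -0.29728023 -0.35481307]
meter [(array([0.662, 0.069, 0.243]), 0.73), (array([0.692, 0.399, 0.174]), 0.73), (array([ 0.673, -0.286,  0.083]), 0.6)]
holster [(ar
[... 569 characters left out ...]
209 0.95882202] [ 0.71152467 -0.70130014  0.03399476 -0.02747936]
meter [(array([ 0.619, -0.273,  0.089]), 0.69), (array([0.663, 0.404, 0.207]), 0.62), (array([0.637, 0.069, 0.282]), 0.57)]
holster [(array([0.63 , 0.078, 0.126]), 0.64)]
tape_red [(array([ 0.541, -0.032,  0.099]), 0.45)]
tape_yellow [(array([0.55 , 0.142, 0.1  ]), 0.68)]
shelf [(array([0.586, 0.055, 0.096]), 0.98), (array([ 0.407, -0.06 ,  0.142]), 0.28)]
brush [(array([ 0.41 , -0.059,  0.14 ]), 0.66), (array([0.535, 0.065, 0.076]), 0.21)]
polish_tin [(array([0.422, 0.23 , 0.122]), 0.94), (array([0.466, 0.082, 0.101]), 0.52)]
pad_holder [(array([0.419, 0.232, 0.124]), 0.43)]
crevice_tool [(array([0.762, 0.095, 0.113]), 0.65)]
```

View pics/scene0.png

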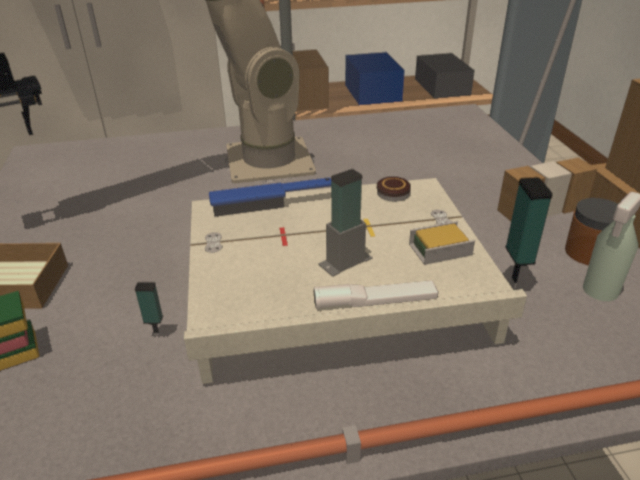

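View pics/top0.png

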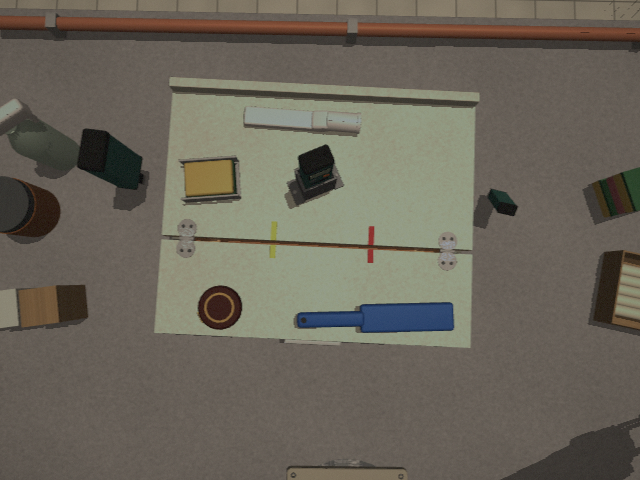

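Candidates for the meter: the holstered one at scene (346,200) / top (316,165), a small one at scene (149,302) / top (503,202), and a large one at scene (527,225) / top (108,158). The holstered one is the middle-sized. I'll check it in a close crop and measure it.

```bash
cat > h.py <<'E'
import numpy as np,cv2
from scipy.spatial.transform import Rotation as R
def load(n):
    c=dict(np.load(n)); return c
def cloud(c):
    K=c["camera_matrix"];d=c["depth"];v,u=np.mgrid[:480,:640]
    p=np.stack([(u-K[0,2])/K[0,0]*d,(v-K[1,2])/K[1,1]*d,d],-1)
    return p@R.from_quat(c["rotation"]).as_matrix().T+c["xyz"]
def onplane(c,uv,z):
    K=c["camera_matrix"];uv=np.atleast_2d(uv).astype(float)
    q=np.c_[(uv[:,0]-K[0,2])/K[0,0],(uv[:,1]-K[1,2])/K[1,1],np.ones(len(uv))]@R.from_quat(c["rotation"]).as_matrix().T
    return c["xyz"]+q*((z-c["xyz"][2])/q[:,2])[:,None]
def proj(c,p):
    q=(np.atleast_2d(p)-c["xyz"])@R.from_quat(c["rotation"]).as_matrix();K=c["camera_matrix"]
    return np.c_[q[:,0]/q[:,2]*K[0,0]+K[0,2],q[:,1]/q[:,2]*K[1,1]+K[1,2]]
E
python3 - <<'E'
from h import *
for n in("top","scene"):
    c=load(f"pics/{n}0.npz");P=cloud(c);im=c["color"];hsv=cv2.cvtColor(im,cv2.COLOR_RGB2HSV).astype(int)
    z=P[...,2];ok=c["depth"]>0
    inb=ok&(P[...,0]>.36)&(P[...,0]<.85)&(abs(P[...,1]-.06)<.3)
    sh=inb&(abs(z-.1)<.006)
    print(n,"shelf z",np.median(z[sh]), np.linalg.lstsq(np.c_[P[sh][:,:2],np.ones(sh.sum())],z[sh],rcond=None)[0])
    # tapes
    for nm,lo,hi in(("red",0,8),("yellow",20,32)):
        m=sh&(hsv[...,1]>120)&(hsv[...,0]>=lo)&(hsv[...,0]<=hi)&(hsv[...,2]>90)&(abs(P[...,0]-.545)<.05)
        if nm=="red": m|=sh&(hsv[...,0]>172)&(hsv[...,1]>120)
        v,u=np.nonzero(m)
        if len(u)<5: print(nm,len(u));continue
        if nm=="red": k=abs(P[m][:,1]+.032)<.03
        else: k=abs(P[m][:,1]-.142)<.03
        w=onplane(c,np.c_[u,v][k],.1);print(nm,len(w),w.mean(0),w.min(0),w.max(0))
    # gap: dark line pixels
    gray=cv2.cvtColor(im,cv2.COLOR_RGB2GRAY).astype(float)
    pts=[]
    for y in np.arange(-.13,.24,.004):
        xs=np.arange(.52,.575,.0003)
        uv=proj(c,np.c_[xs,np.full(len(xs),y),np.full(len(xs),.1)]).astype(np.float32)
        g=cv2.remap(gray.astype(np.float32),uv[:,0].reshape(1,-1),uv[:,1].reshape(1,-1),cv2.INTER_LINEAR)[0]
        b=np.median(g);wt=np.clip(b-g-15,0,None)
        if wt.sum()>0:
            x0=(wt*xs).sum()/wt.sum();pts.append((x0,y))
    pts=np.array(pts);p=np.polyfit(pts[:,1],pts[:,0],1)
    for _ in range(5):
        e=pts[:,0]-np.polyval(p,pts[:,1]);k=abs(e)<max(.001,2*np.median(abs(e)));p=np.polyfit(pts[k,1],pts[k,0],1)
    print("gap x=%.4f*y+%.4f"%tuple(p),k.sum(),e[k].std(),"yaw",-np.degrees(np.arctan(p[0])))
    # meter top
    m=inb&(z>.275)&(z<.295)&(abs(P[...,0]-.65)<.06)&(abs(P[...,1]-.07)<.06)
    q=P[m];print("mtop",m.sum(),np.median(q[:,2]))
    if m.sum()>10:
        rc=cv2.minAreaRect(q[:,:2].astype(np.float32)*1000);print(rc)
    v,u=np.nonzero(m);print(u.min(),u.max(),v.min(),v.max())
    for zz in(.284,):
        print("onplane rect",cv2.minAreaRect((onplane(c,np.c_[u,v],zz)[:,:2]*1000).astype(np.float32)))
    cv2.imwrite(f"pics/crop_{n}.png",cv2.resize(im[120:280,260:420] if n=="top" else im[150:290,260:420],None,fx=4,fy=4,interpolation=cv2.INTER_CUBIC)[...,::-1])
E
```

```text
top shelf z 0.1010049053472385 [ 0.00113326 -0.00022374  0.1003595 ]
red 161 [ 0.53916774 -0.03338158  0.1       ] [ 0.5061584  -0.03783077  0.1       ] [ 0.57138732 -0.02881911  0.1       ]
yellow 142 [0.54452578 0.14254724 0.1       ] [0.51259059 0.13760209 0.1       ] [0.57599826 0.14745291 0.1       ]
gap x=0.0336*y+0.5353 90 0.0001447853139715955 yaw -1.9252250171271956
mtop 704 0.2849172327171368
((646.5257568359375, 69.10690307617188), (30.94824981689453, 48.59355163574219), 23.983556747436523)
297 333 145 174
onplane rect ((645.3518676757812, 69.06930541992188), (31.478261947631836, 48.53860092163086), 23.735858917236328)
scene shelf z 0.10027874303295192 [-4.00087790e-06 -6.99935230e-04  1.00319731e-01]
red 73 [ 0.53975246 -0.03245418  0.1       ] [ 0.5081836  -0.03729277  0.1       ] [ 0.56982806 -0.02727456  0.1       ]
yellow 68 [0.54517273 0.1434856  0.1       ] [0.51296106 0.13878322 0.1       ] [0.57436888 0.14866264 0.1       ]
gap x=0.0353*y+0.5349 61 0.000225492597882332 yaw -2.020170213056789
mtop 355 0.28346057320584006
((648.271484375, 68.82081604003906), (31.855731964111328, 48.8953971862793), 23.385927200317383)
331 361 169 186
onplane rect ((656.3250732421875, 67.46530151367188), (41.49595260620117, 55.69459533691406), 22.19935417175293)
```

View pics/crop_top.png

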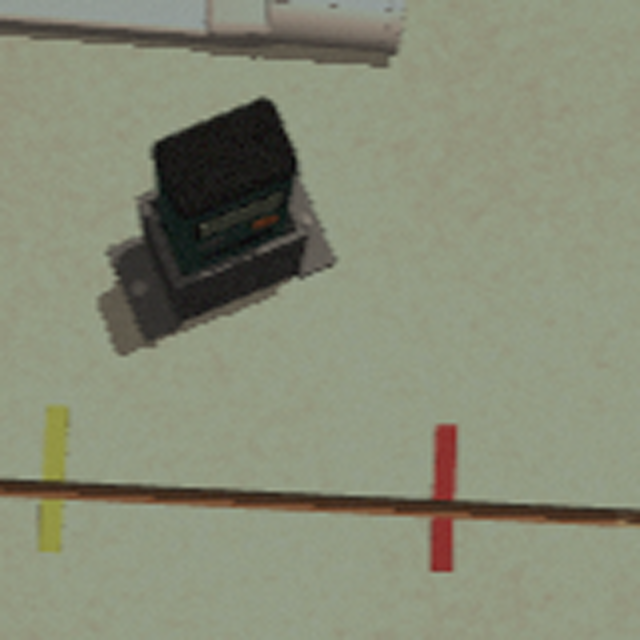

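View pics/crop_scene.png

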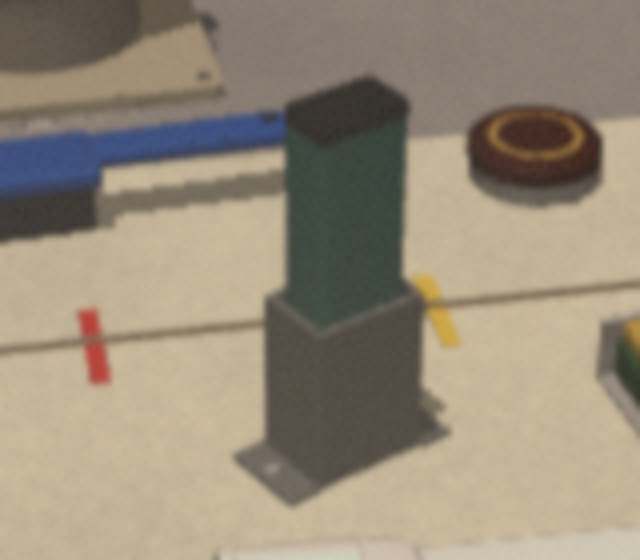

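```bash
cat >> h.py <<'E'
def delta(p0,q0,p1,yaw_deg):
    """target: tool z down, tool y (jaw) at world angle yaw; -> row numbers relative to p0,q0"""
    a=np.radians(yaw_deg);y=np.array([np.cos(a),np.sin(a),0]);z=np.array([0,0,-1.]);x=np.cross(y,z)
    R1=R.from_matrix(np.c_[x,y,z]);R0=R.from_quat(q0)
    return np.round(R0.inv().apply(np.array(p1)-p0),4),np.round((R0.inv()*R1).as_rotvec()/(2*np.pi),5),R1.as_quat()
E
python3 - <<'E'
from h import *
from bench import monitor
s=monitor.read_state();print(s["ee_pos"],s["eef_rot"])
print(delta([.2065,-.5896,.2916],s["eef_rot"],[.6467,.0691,.385],23.7))
# holster check: vertical extents of case faces vs tilt
c=load("pics/scene0.npz");P=cloud(c);q=P[(abs(P[...,0]-.65)<.045)&(abs(P[...,1]-.07)<.045)]
a=np.radians(23.7);ex=np.array([np.cos(a),np.sin(a)]);ey=np.array([-ex[1],ex[0]])
for lo in(.11,.13,.15,.17,.2,.22,.24,.26,.276):
    k=q[(q[:,2]>lo)&(q[:,2]<lo+.012)][:,:2]-[.6467,.0691];print(lo,len(k),np.round(np.percentile(k@ex,[2,50,98])*1e3,1),np.round(np.percentile(k@ey,[2,98])*1e3,1))
E
```

```text
[ 0.20656821 -0.58989913  0.2922686 ] [9.85853621e-01 1.67608579e-01 1.17820763e-05 4.59726992e-05]
(array([ 0.6332, -0.4762, -0.0934]), array([ 1.0000e-05,  1.0000e-05, -2.6223e-01]), array([0.5468328 , 0.83724183, 0.        , 0.        ]))
0.11 201 [-18.4  20.   22.7] [-30.8  28.1]
0.13 202 [-18.5  19.8  22.9] [-30.5  28.3]
0.15 206 [-18.8  20.1  22.6] [-30.3  28.9]
0.17 218 [-17.   19.9  23. ] [-30.6  27. ]
0.2 166 [-12.9  13.8  16.8] [-24.5  20.8]
0.22 178 [-10.9  14.   17. ] [-24.4  20.4]
0.24 184 [-12.1  14.   17. ] [-24.4  22.9]
0.26 187 [-13.   13.8  17. ] [-24.6  21.1]
0.276 340 [-12.    6.   16.2] [-24.3  21.1]
```

>>> {"op": "drive_tool", "data": {
  "plan": [
    {"x": 0.633, "y": -0.476, "z": -0.093, "rz": -0.2622, "fingers": 1},
    {"x": 0.633, "y": -0.476, "z": -0.093, "rz": -0.2622, "fingers": 1},
    {"x": 0.633, "y": -0.476, "z": -0.093, "rz": -0.2622, "fingers": 1},
    {"x": 0.633, "y": -0.476, "z": -0.093, "rz": -0.2622, "fingers": 1},
    {"x": 0.633, "y": -0.476, "z": -0.093, "rz": -0.2622, "fingers": 1},
    {"x": 0.633, "y": -0.476, "z": -0.093, "rz": -0.2622, "fingers": 1},
    {"x": 0.633, "y": -0.476, "z": -0.093, "rz": -0.2622, "fingers": 1},
    {"x": 0.633, "y": -0.476, "z": -0.093, "rz": -0.2622, "fingers": 1},
    {"x": 0.633, "y": -0.476, "z": -0.093, "rz": -0.2622, "fingers": 1},
    {"x": 0.633, "y": -0.476, "z": -0.093, "rz": -0.2622, "fingers": 1},
    {"x": 0.633, "y": -0.476, "z": -0.093, "rz": -0.2622, "fingers": 1},
    {"x": 0.633, "y": -0.476, "z": -0.093, "rz": -0.2622, "fingers": 1}
  ]
}}

```text
validation failed for argument at $.pl...
```

>>> {"op": "drive_tool", "data": {
  "plan": [
    {"rx": 0.0, "ry": 0.0, "rz": -0.2622, "x": 0.633, "y": -0.476, "z": -0.093, "fingers": 1.0}
  ]
}}

```text
time: 1.12
ee_pos: [0.2379, -0.5401, 0.2984]
eef_rot: [0.966, 0.257, -0.001, -0.0]
ft_force: [2.4, -0.1, 0.9]
width: 0.087
```

Run:
```python
from bench import monitor
s=monitor.read_state();print(s["time"],s["ee_pos"],s["eef_rot"],s["width"])
```

```text
1.125 [ 0.23794706 -0.54012396  0.29836611] [ 9.66325344e-01  2.57321133e-01 -9.86737270e-04 -4.36322489e-04] 0.08702958076421526
```

Run:
```python
from h import *
from bench import monitor
s=monitor.read_state()
print(delta(s["ee_pos"],s["eef_rot"],[.6467,.0691,.385],23.7))
```

```text
(array([ 0.6575, -0.3254, -0.0873]), array([-3.7000e-04,  6.0000e-05, -2.3299e-01]), array([0.5468328 , 0.83724183, 0.        , 0.        ]))
```

>>> {"op": "drive_tool", "data": {
  "plan": [
    {"rx": -0.0004, "ry": 0.0, "rz": -0.233, "x": 0.657, "y": -0.325, "z": -0.087, "fingers": 1.0},
    {"rx": -0.0004, "ry": 0.0, "rz": -0.233, "x": 0.657, "y": -0.325, "z": -0.087, "fingers": 1.0},
    {"rx": -0.0004, "ry": 0.0, "rz": -0.233, "x": 0.657, "y": -0.325, "z": -0.087, "fingers": 1.0},
    {"rx": -0.0004, "ry": 0.0, "rz": -0.233, "x": 0.657, "y": -0.325, "z": -0.087, "fingers": 1.0},
    {"rx": -0.0004, "ry": 0.0, "rz": -0.233, "x": 0.657, "y": -0.325, "z": -0.087, "fingers": 1.0},
    {"rx": -0.0004, "ry": 0.0, "rz": -0.233, "x": 0.657, "y": -0.325, "z": -0.087, "fingers": 1.0},
    {"rx": -0.0004, "ry": 0.0, "rz": -0.233, "x": 0.657, "y": -0.325, "z": -0.087, "fingers": 1.0},
    {"rx": -0.0004, "ry": 0.0, "rz": -0.233, "x": 0.657, "y": -0.325, "z": -0.087, "fingers": 1.0},
    {"rx": -0.0004, "ry": 0.0, "rz": -0.233, "x": 0.657, "y": -0.325, "z": -0.087, "fingers": 1.0},
    {"rx": -0.0004, "ry": 0.0, "rz": -0.233, "x": 0.657, "y": -0.325, "z": -0.087, "fingers": 1.0},
    {"rx": -0.0004, "ry": 0.0, "rz": -0.233, "x": 0.657, "y": -0.325, "z": -0.087, "fingers": 1.0},
    {"rx": -0.0004, "ry": 0.0, "rz": -0.233, "x": 0.657, "y": -0.325, "z": -0.087, "fingers": 1.0}
  ]
}}

```text
time: 2.62
ee_pos: [0.648, 0.0741, 0.3867]
eef_rot: [0.545, 0.838, 0.001, 0.001]
ft_force: [1.2, -0.8, 0.2]
width: 0.0873
```

Run:
```python
from h import *
from bench import monitor,viewer
c=viewer.camera("scene");np.savez("pics/s1.npz",**c);cv2.imwrite("pics/s1.png",c["color"][...,::-1])
s=monitor.read_state();print(s["time"],s["ee_pos"],s["eef_rot"],s["joint_positions"],s["ft_force"])
print(delta(s["ee_pos"],s["eef_rot"],[.6467,.0691,.385],23.7))
```

```text
2.675 [0.6489315 0.080543  0.3859439] [ 5.42370426e-01  8.40137298e-01  1.89967483e-03 -1.81380305e-04] [ 0.27945782  0.45362577 -0.70733028  1.18741726  0.28633825  1.59525338
  0.0565938 ] [-4.09214274  2.98407325 -2.06227821]
(array([-0.0095, -0.0067,  0.0009]), array([ 0.00047, -0.00038,  0.00169]), array([0.5468328 , 0.83724183, 0.        , 0.        ]))
```

View pics/s1.png

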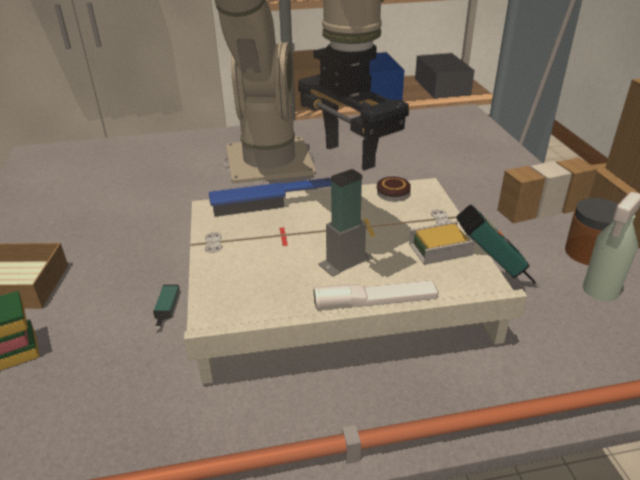

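The picture shows the gripper above the holstered meter at (346,200). The two look-alikes have toppled by themselves, at (167,300) and (495,243). I didn't touch either. I'll correct the residual now.

>>> {"op": "drive_tool", "data": {
  "plan": [
    {"rx": 0.0, "ry": 0.0, "rz": 0.0, "x": 0.0, "y": 0.0, "z": 0.0, "fingers": 1.0},
    {"rx": 0.0, "ry": 0.0, "rz": 0.0, "x": 0.0, "y": 0.0, "z": 0.0, "fingers": 1.0}
  ]
}}

```text
time: 2.92
ee_pos: [0.647, 0.0707, 0.3865]
eef_rot: [0.546, 0.838, -0.0, 0.001]
ft_force: [-0.0, -0.6, 0.1]
width: 0.0871
```

Run:
```python
from h import *
from bench import monitor
s=monitor.read_state();print(s["time"],s["ee_pos"],s["eef_rot"],s["joint_vel"])
print(delta(s["ee_pos"],s["eef_rot"],[.6467,.0691,.385],23.7))
```

```text
2.925 [0.6470349  0.07069185 0.38649335] [ 5.45841368e-01  8.37887425e-01 -8.94186597e-05  1.36276501e-03] [ 0.01519708 -0.01126538  0.00233365  0.00340478 -0.00104301  0.00117704
 -0.00196081]
(array([-0.0013, -0.001 ,  0.0015]), array([0.00021, 0.00038, 0.00038]), array([0.5468328 , 0.83724183, 0.        , 0.        ]))
```

>>> {"op": "drive_tool", "data": {
  "plan": [
    {"rx": 0.0002, "ry": 0.0004, "rz": 0.0004, "x": -0.001, "y": -0.001, "z": 0.03, "fingers": 1.0},
    {"rx": 0.0002, "ry": 0.0004, "rz": 0.0004, "x": -0.001, "y": -0.001, "z": 0.06, "fingers": 1.0},
    {"rx": 0.0002, "ry": 0.0004, "rz": 0.0004, "x": -0.001, "y": -0.001, "z": 0.08, "fingers": 1.0},
    {"rx": 0.0002, "ry": 0.0004, "rz": 0.0004, "x": -0.001, "y": -0.001, "z": 0.09, "fingers": 1.0},
    {"rx": 0.0002, "ry": 0.0004, "rz": 0.0004, "x": -0.001, "y": -0.001, "z": 0.0935, "fingers": 1.0},
    {"rx": 0.0002, "ry": 0.0004, "rz": 0.0004, "x": -0.001, "y": -0.001, "z": 0.0935, "fingers": 1.0},
    {"rx": 0.0002, "ry": 0.0004, "rz": 0.0004, "x": -0.001, "y": -0.001, "z": 0.0935, "fingers": 1.0},
    {"rx": 0.0002, "ry": 0.0004, "rz": 0.0004, "x": -0.001, "y": -0.001, "z": 0.0935, "fingers": 1.0}
  ]
}}

```text
time: 3.92
ee_pos: [0.647, 0.0707, 0.2936]
eef_rot: [0.546, 0.838, 0.001, 0.0]
ft_force: [-0.3, 1.5, -0.8]
width: 0.087
```

Run:
```python
from h import *
from bench import monitor,viewer
c=viewer.camera("scene");np.savez("pics/s2.npz",**c);cv2.imwrite("pics/s2.png",cv2.resize(c["color"][60:290,240:460],None,fx=2.5,fy=2.5,interpolation=cv2.INTER_CUBIC)[...,::-1])
s=monitor.read_state();print(s["time"],s["ee_pos"],s["eef_rot"],s["ft_force"],s["joint_vel"].max())
print(delta(s["ee_pos"],s["eef_rot"],[.6467,.0691,.292],23.7))
P=cloud(c);q=P[(abs(P[...,0]-.65)<.045)&(abs(P[...,1]-.07)<.045)&(P[...,2]<.28)&(P[...,2]>.19)]
```

```text
3.975 [0.6469324  0.07066828 0.29342993] [ 5.46247842e-01  8.37623361e-01  6.31594490e-04 -4.11233716e-05] [-0.13354699  0.53966253  0.0735905 ] 0.0035645870610193212
(array([-0.0013, -0.0008,  0.0014]), array([ 0.00016, -0.00012,  0.00022]), array([0.5468328 , 0.83724183, 0.        , 0.        ]))
```

View pics/s2.png

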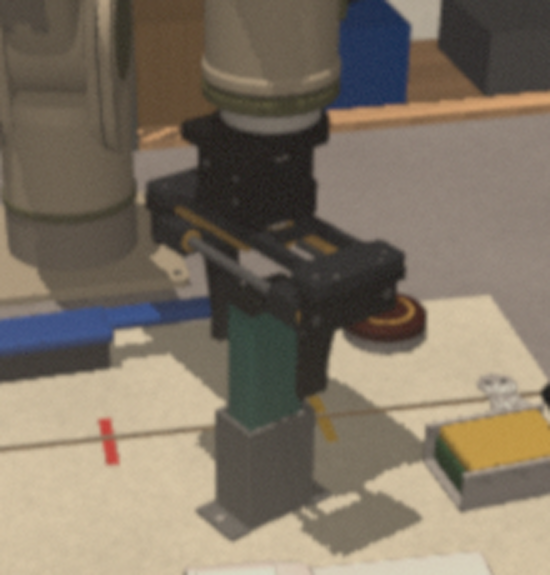

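The picture shows the fingers straddling the thin faces of the case, at about (262,360) in the crop, with nothing touching. I'll shift slightly and close.

>>> {"op": "drive_tool", "data": {
  "plan": [
    {"rx": 0.0, "ry": 0.0, "rz": 0.0, "x": -0.001, "y": -0.0008, "z": 0.001, "fingers": 1.0},
    {"rx": 0.0, "ry": 0.0, "rz": 0.0, "x": -0.001, "y": -0.0008, "z": 0.001, "fingers": 0.2},
    {"rx": 0.0, "ry": 0.0, "rz": 0.0, "x": -0.001, "y": -0.0008, "z": 0.001, "fingers": 0.2},
    {"rx": 0.0, "ry": 0.0, "rz": 0.0, "x": -0.001, "y": -0.0008, "z": 0.001, "fingers": 0.2},
    {"rx": 0.0, "ry": 0.0, "rz": 0.0, "x": -0.001, "y": -0.0008, "z": 0.001, "fingers": 0.2},
    {"rx": 0.0, "ry": 0.0, "rz": 0.0, "x": -0.001, "y": -0.0008, "z": 0.001, "fingers": 0.2},
    {"rx": 0.0, "ry": 0.0, "rz": 0.0, "x": -0.001, "y": -0.0008, "z": 0.001, "fingers": 0.2},
    {"rx": 0.0, "ry": 0.0, "rz": 0.0, "x": -0.001, "y": -0.0008, "z": 0.001, "fingers": 0.2}
  ],
  "squeeze": 25
}}

```text
time: 4.97
ee_pos: [0.6465, 0.0693, 0.292]
eef_rot: [0.546, 0.838, 0.0, -0.0]
ft_force: [0.1, 0.1, 0.0]
width: 0.0303
```

>>> {"op": "drive_tool", "data": {
  "plan": [
    {"rx": 0.0, "ry": 0.0, "rz": 0.0, "x": 0.0, "y": 0.0, "z": -0.01, "fingers": 0.2},
    {"rx": 0.0, "ry": 0.0, "rz": 0.0, "x": 0.0, "y": 0.0, "z": -0.025, "fingers": 0.2},
    {"rx": 0.0, "ry": 0.0, "rz": 0.0, "x": 0.0, "y": 0.0, "z": -0.045, "fingers": 0.2},
    {"rx": 0.0, "ry": 0.0, "rz": 0.0, "x": 0.0, "y": 0.0, "z": -0.065, "fingers": 0.2},
    {"rx": 0.0, "ry": 0.0, "rz": 0.0, "x": 0.0, "y": 0.0, "z": -0.085, "fingers": 0.2},
    {"rx": 0.0, "ry": 0.0, "rz": 0.0, "x": 0.0, "y": 0.0, "z": -0.1, "fingers": 0.2},
    {"rx": 0.0, "ry": 0.0, "rz": 0.0, "x": 0.0, "y": 0.0, "z": -0.105, "fingers": 0.2},
    {"rx": 0.0, "ry": 0.0, "rz": 0.0, "x": 0.0, "y": 0.0, "z": -0.105, "fingers": 0.2},
    {"rx": 0.0, "ry": 0.0, "rz": 0.0, "x": 0.0, "y": 0.0, "z": -0.105, "fingers": 0.2},
    {"rx": 0.0, "ry": 0.0, "rz": 0.0, "x": 0.0, "y": 0.0, "z": -0.105, "fingers": 0.2}
  ]
}}

```text
time: 6.22
ee_pos: [0.6464, 0.0691, 0.3964]
eef_rot: [0.546, 0.838, 0.0, -0.001]
ft_force: [-0.3, 0.4, -2.3]
width: 0.0299
```

Run:
```python
from h import *
from bench import monitor,viewer
c=viewer.camera("scene");np.savez("pics/s3.npz",**c);cv2.imwrite("pics/s3.png",cv2.resize(c["color"][40:270,240:460],None,fx=2.5,fy=2.5,interpolation=cv2.INTER_CUBIC)[...,::-1])
s=monitor.read_state();print(s["time"],s["ee_pos"],s["eef_rot"],s["ft_force"],s["joint_vel"].max())
p=s["ee_pos"]
print("to above gap",delta(p,s["eef_rot"],[.534,-.033,p[2]],-1.95))
P=cloud(c);a=np.radians(23.7);ex=np.array([np.cos(a),np.sin(a)]);ey=np.array([-ex[1],ex[0]])
q=P[(abs(P[...,0]-p[0])<.045)&(abs(P[...,1]-p[1])<.045)]
for lo in np.arange(.19,.39,.01):
    k=q[(q[:,2]>lo)&(q[:,2]<lo+.01)][:,:2]-p[:2]
    if len(k)>2: print(round(lo,3),len(k),np.round(np.percentile(k@ex,[2,50,98])*1e3,1),np.round(np.percentile(k@ey,[2,50,98])*1e3,1))
```

```text
6.275 [0.64638678 0.06912967 0.39654064] [ 5.46296603e-01  8.37591605e-01  1.91522190e-04 -5.37171310e-04] [ 0.17205458  0.35656663 -3.12682214] 0.0022328565507198747
to above gap (array([-0.0482, -0.144 , -0.    ]), array([-8.000e-05, -1.600e-04,  7.145e-02]), array([0.71903663, 0.69497218, 0.        , 0.        ]))
0.21 28 [-2.   0.6  2.8] [-7.9 -0.9  7. ]
0.22 39 [-2.4  0.9  3.8] [-8.5 -1.2  6.4]
0.23 40 [-1.5  0.9  3.4] [-7.7 -0.9  7.3]
0.24 38 [-1.3  1.2  3.4] [-7.5 -0.9  5.9]
0.25 19 [-0.5  1.2  6.4] [-6.6  1.2  8.2]
0.26 40 [-0.5  8.2 14.1] [-22.2  -3.9  13.3]
0.27 161 [-10.4  13.6  16.4] [-24.9 -11.4  21.4]
0.28 162 [-9.7 13.6 16.6] [-24.7 -13.2  20.3]
0.29 167 [-10.7  13.7  16.3] [-24.9 -10.5  19.7]
0.3 162 [-10.3  13.7  16.5] [-24.9 -11.4  19.7]
0.31 168 [-10.5  14.   17. ] [-24.9 -12.5  20.7]
0.32 139 [-8.7 13.5 24.2] [-24.9 -18.1  22.1]
0.33 178 [-9.8 15.4 25. ] [-24.8 -11.5  21.4]
0.34 182 [-9.8 14.9 25.1] [-25.1 -12.7  20.9]
0.35 174 [-10.1  15.1  27.3] [-24.2 -12.8  10.6]
0.36 162 [-9.5 15.4 29. ] [-24.4 -13.7   6.6]
0.37 170 [-9.7 14.7 30.8] [-25.1 -14.7   1.3]
0.38 173 [-30.   11.6  33.1] [-24.8 -18.2  -1.7]
```

View pics/s3.png

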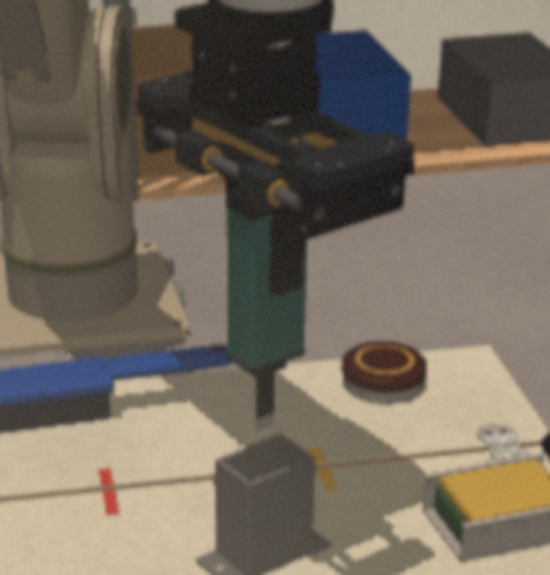

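The picture shows the meter clear of the holster. The blade at (265,395) in the crop is upright and centred under the gripper to within about 1 mm. I'll move it over the red tape.

>>> {"op": "drive_tool", "data": {
  "plan": [
    {"rx": 0.0, "ry": 0.0, "rz": 0.012, "x": -0.008, "y": -0.024, "z": 0.0, "fingers": 0.2},
    {"rx": 0.0, "ry": 0.0, "rz": 0.028, "x": -0.019, "y": -0.056, "z": 0.0, "fingers": 0.2},
    {"rx": 0.0, "ry": 0.0, "rz": 0.045, "x": -0.03, "y": -0.09, "z": 0.0, "fingers": 0.2},
    {"rx": 0.0, "ry": 0.0, "rz": 0.06, "x": -0.04, "y": -0.12, "z": 0.0, "fingers": 0.2},
    {"rx": 0.0, "ry": 0.0, "rz": 0.07, "x": -0.047, "y": -0.14, "z": 0.03, "fingers": 0.2},
    {"rx": 0.0, "ry": 0.0, "rz": 0.0714, "x": -0.0482, "y": -0.144, "z": 0.05, "fingers": 0.2},
    {"rx": 0.0, "ry": 0.0, "rz": 0.0714, "x": -0.0482, "y": -0.144, "z": 0.07, "fingers": 0.2},
    {"rx": 0.0, "ry": 0.0, "rz": 0.0714, "x": -0.0482, "y": -0.144, "z": 0.09, "fingers": 0.2},
    {"rx": 0.0, "ry": 0.0, "rz": 0.0714, "x": -0.0482, "y": -0.144, "z": 0.098, "fingers": 0.2},
    {"rx": 0.0, "ry": 0.0, "rz": 0.0714, "x": -0.0482, "y": -0.144, "z": 0.098, "fingers": 0.2},
    {"rx": 0.0, "ry": 0.0, "rz": 0.0714, "x": -0.0482, "y": -0.144, "z": 0.098, "fingers": 0.2},
    {"rx": 0.0, "ry": 0.0, "rz": 0.0714, "x": -0.0482, "y": -0.144, "z": 0.098, "fingers": 0.2}
  ]
}}

```text
time: 7.78
ee_pos: [0.5344, -0.0328, 0.2996]
eef_rot: [0.719, 0.695, 0.001, 0.0]
ft_force: [0.1, 0.1, -1.6]
width: 0.0298
```

```bash
cat > look.py <<'E'
import sys
from h import *
from bench import monitor,viewer
tag=sys.argv[1]
s=monitor.read_state();p=s["ee_pos"];print(s["time"],p,s["eef_rot"],s["ft_force"],s["width"])
print("to",delta(p,s["eef_rot"],[.534,-.033,p[2]],-1.95)[:2])
a=np.radians(-1.95);ex=np.array([np.cos(a),np.sin(a)]);ey=np.array([-ex[1],ex[0]])
for n in("scene","top"):
    c=viewer.camera(n);np.savez(f"pics/{n}{tag}.npz",**c)
    u,v=proj(c,[[.534,-.033,.12]])[0].astype(int)
    u0,v0=u-55,v-90
    cr=c["color"][max(v0,0):v0+150,u0:u0+120];print(n,u0,v0)
    cv2.imwrite(f"pics/{n}{tag}.png",cv2.resize(cr,None,fx=4,fy=4,interpolation=cv2.INTER_CUBIC)[...,::-1])
    P=cloud(c)
    q=P[(abs(P[...,0]-p[0])<.035)&(abs(P[...,1]-p[1])<.035)]
    for lo in np.arange(.104,.24,.01):
        k=q[(q[:,2]>lo)&(q[:,2]<lo+.01)][:,:2]-[.534,-.033]
        if len(k)>4: print(round(lo,3),len(k),np.round(np.percentile(k@ex,[2,50,98])*1e3,1),np.round(np.percentile(k@ey,[2,50,98])*1e3,1))
E
python3 look.py 4
```

```text
7.775 [ 0.53440615 -0.03279528  0.29961649] [7.18900569e-01 6.95112556e-01 7.07969344e-04 6.54721499e-05] [ 0.08261911  0.09223924 -1.64867714] 0.02978642156060497
to (array([-0.0002, -0.0004, -0.    ]), array([ 1.7e-04, -1.5e-04,  6.0e-05]))
scene 226 136
0.114 23 [-1.1  1.7  4.7] [-5.9  0.   6.1]
0.124 29 [-0.8  1.4  4.5] [-5.5  0.6  6.7]
0.134 34 [-0.5  2.4  5.4] [-6.8  1.1  7.2]
0.144 29 [-0.9  2.7  4.2] [-6.5 -0.4  5.9]
0.154 21 [-0.   3.5  7.4] [-8.2  0.2  7.1]
0.164 36 [ 5.9  9.2 14.9] [-16.4  -0.2  21.6]
0.174 122 [ 4.4 15.  17.9] [-23.3  -0.3  22.9]
0.184 119 [ 9.1 14.7 17.8] [-23.5   0.4  23.9]
0.194 117 [ 9.7 14.4 17.7] [-23.3  -2.7  22.4]
0.204 116 [10.3 14.8 17.7] [-22.7  -0.4  22.3]
0.214 119 [ 9.3 15.1 18.3] [-23.5   0.   22.9]
0.224 99 [ 8.4 15.5 25.1] [-23.3  -3.6  23.6]
0.234 125 [ 9.  17.1 26.8] [-23.2   0.2  23.7]
top 316 155
0.104 9 [-33.7 -10.9  13. ] [17.6 23.9 34.6]
0.174 5 [-7.5 10.5 14. ] [23.7 24.  24.2]
0.184 12 [-9.4 -0.5 12.3] [23.2 24.1 24.4]
0.194 12 [-8.7  3.2 13.2] [22.8 24.  24.2]
0.204 8 [-5.8  2.  10.8] [23.9 24.  24.3]
0.214 9 [-9.8 -3.8 10.6] [23.7 24.1 24.2]
0.224 14 [-10.5  -0.9   9. ] [23.6 24.1 24.4]
```

View pics/scene4.png

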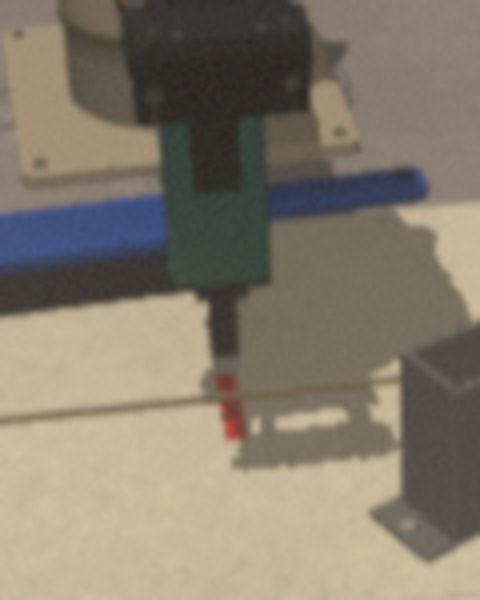

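View pics/top4.png

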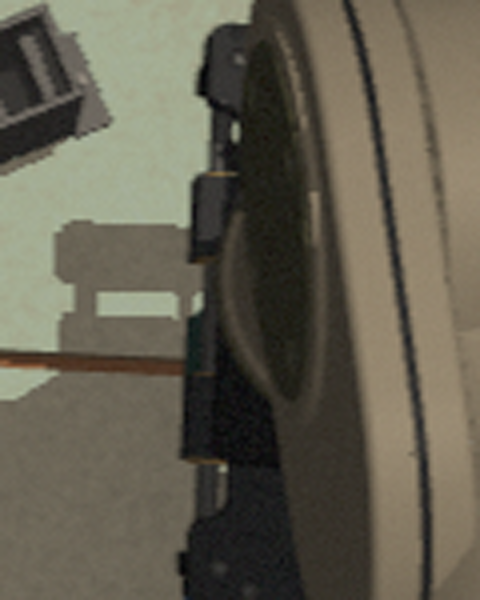

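The scene crop shows the bright tip at (226,365), right over the tape and gap at (230,400). The top view is hidden by the arm. In the point cloud the blade is centred on the slot to within about 0.5 mm. I'll enter the gap slowly.

>>> {"op": "drive_tool", "data": {
  "plan": [
    {"rx": 0.0002, "ry": -0.0002, "rz": 0.0, "x": -0.0002, "y": -0.0004, "z": 0.0, "fingers": 0.2},
    {"rx": 0.0002, "ry": -0.0002, "rz": 0.0, "x": -0.0002, "y": -0.0004, "z": 0.004, "fingers": 0.2},
    {"rx": 0.0002, "ry": -0.0002, "rz": 0.0, "x": -0.0002, "y": -0.0004, "z": 0.008, "fingers": 0.2},
    {"rx": 0.0002, "ry": -0.0002, "rz": 0.0, "x": -0.0002, "y": -0.0004, "z": 0.011, "fingers": 0.2},
    {"rx": 0.0002, "ry": -0.0002, "rz": 0.0, "x": -0.0002, "y": -0.0004, "z": 0.013, "fingers": 0.2},
    {"rx": 0.0002, "ry": -0.0002, "rz": 0.0, "x": -0.0002, "y": -0.0004, "z": 0.015, "fingers": 0.2},
    {"rx": 0.0002, "ry": -0.0002, "rz": 0.0, "x": -0.0002, "y": -0.0004, "z": 0.017, "fingers": 0.2},
    {"rx": 0.0002, "ry": -0.0002, "rz": 0.0, "x": -0.0002, "y": -0.0004, "z": 0.019, "fingers": 0.2},
    {"rx": 0.0002, "ry": -0.0002, "rz": 0.0, "x": -0.0002, "y": -0.0004, "z": 0.021, "fingers": 0.2},
    {"rx": 0.0002, "ry": -0.0002, "rz": 0.0, "x": -0.0002, "y": -0.0004, "z": 0.023, "fingers": 0.2},
    {"rx": 0.0002, "ry": -0.0002, "rz": 0.0, "x": -0.0002, "y": -0.0004, "z": 0.023, "fingers": 0.2},
    {"rx": 0.0002, "ry": -0.0002, "rz": 0.0, "x": -0.0002, "y": -0.0004, "z": 0.023, "fingers": 0.2}
  ]
}}

```text
time: 9.38
ee_pos: [0.5338, -0.033, 0.276]
eef_rot: [0.719, 0.695, -0.0, -0.0]
ft_force: [-0.4, 1.3, -2.6]
width: 0.0297
```

```bash
python3 look.py 5
```

```text
9.375 [ 0.53376772 -0.03300698  0.27599783] [ 7.18896636e-01  6.95116762e-01 -4.75210548e-04 -2.96109018e-04] [-0.39281065  1.3218177  -2.5761164 ] 0.029740456503890726
to (array([ 0.    ,  0.0002, -0.    ]), array([-1.7e-04,  4.0e-05,  6.0e-05]))
scene 226 136
0.104 31 [-3.   0.6 27.7] [-17.3  -0.4   8.7]
0.114 30 [-3.2  0.9  6.1] [-5.7 -0.2  6.2]
0.124 32 [-2.2 -0.1  5.5] [-7.   0.5  6.8]
0.134 28 [2.6 6.4 9.9] [-11.9   0.6  12.7]
0.144 52 [ 8.2 13.  16.5] [-22.8   0.5  22.2]
0.154 117 [ 9.4 14.  17.7] [-23.8  -2.9  22.4]
0.164 108 [ 2.4 13.6 18.4] [-23.9  -0.6  23. ]
0.174 117 [ 9.4 13.7 16.9] [-22.9   0.1  23.4]
0.184 113 [ 8.5 13.6 17.4] [-23.7   0.1  21.9]
0.194 108 [ 2.  13.6 17.8] [-23.8  -2.5  22.4]
0.204 107 [ 9.7 15.4 25.6] [-22.7  -1.4  22.7]
0.214 117 [ 9.4 16.2 25.4] [-23.8  -2.   23.2]
0.224 123 [ 8.9 15.4 26. ] [-23.2  -0.5  23.6]
0.234 71 [12.1 24.6 28.2] [-21.9   0.   21. ]
top 316 155
0.104 6 [-18.4 -11.6  25.7] [19.7 29.1 32.8]
0.144 6 [-7.1 -2.9  1.1] [23.4 23.8 23.9]
0.164 12 [-9.9 -0.7 10.3] [23.3 23.8 24.1]
0.174 8 [-10.    2.9   8.8] [23.4 23.7 23.9]
0.184 8 [-9.3 -2.1 11.4] [23.  23.7 24. ]
0.194 12 [-11.6  -3.2   5.6] [23.4 23.8 23.9]
```

View pics/scene5.png

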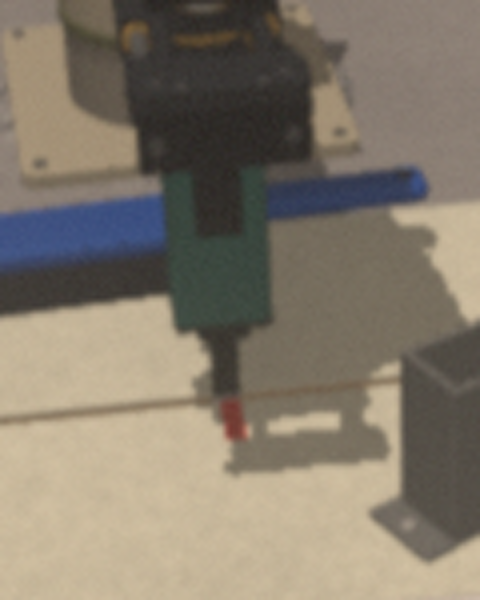

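The crop shows the bright tip end gone into the slot at (225,393), across the red tape. There's no contact force beyond the meter's weight. I'll continue down.

>>> {"op": "drive_tool", "data": {
  "plan": [
    {"rx": 0.0, "ry": 0.0, "rz": 0.0, "x": 0.0, "y": 0.0003, "z": 0.003, "fingers": 0.2},
    {"rx": 0.0, "ry": 0.0, "rz": 0.0, "x": 0.0, "y": 0.0003, "z": 0.006, "fingers": 0.2},
    {"rx": 0.0, "ry": 0.0, "rz": 0.0, "x": 0.0, "y": 0.0003, "z": 0.009, "fingers": 0.2},
    {"rx": 0.0, "ry": 0.0, "rz": 0.0, "x": 0.0, "y": 0.0003, "z": 0.012, "fingers": 0.2},
    {"rx": 0.0, "ry": 0.0, "rz": 0.0, "x": 0.0, "y": 0.0003, "z": 0.014, "fingers": 0.2},
    {"rx": 0.0, "ry": 0.0, "rz": 0.0, "x": 0.0, "y": 0.0003, "z": 0.016, "fingers": 0.2},
    {"rx": 0.0, "ry": 0.0, "rz": 0.0, "x": 0.0, "y": 0.0003, "z": 0.017, "fingers": 0.2},
    {"rx": 0.0, "ry": 0.0, "rz": 0.0, "x": 0.0, "y": 0.0003, "z": 0.017, "fingers": 0.2},
    {"rx": 0.0, "ry": 0.0, "rz": 0.0, "x": 0.0, "y": 0.0003, "z": 0.017, "fingers": 0.2},
    {"rx": 0.0, "ry": 0.0, "rz": 0.0, "x": 0.0, "y": 0.0003, "z": 0.017, "fingers": 0.2}
  ]
}}

```text
time: 10.72
ee_pos: [0.534, -0.033, 0.259]
eef_rot: [0.719, 0.695, -0.0, -0.0]
ft_force: [1.1, 0.1, -1.9]
width: 0.03
```

Now in small steps to contact.

>>> {"op": "drive_tool", "data": {
  "plan": [
    {"rx": 0.0, "ry": 0.0, "rz": 0.0, "x": 0.0, "y": 0.0, "z": 0.0005, "fingers": 0.2},
    {"rx": 0.0, "ry": 0.0, "rz": 0.0, "x": 0.0, "y": 0.0, "z": 0.001, "fingers": 0.2},
    {"rx": 0.0, "ry": 0.0, "rz": 0.0, "x": 0.0, "y": 0.0, "z": 0.0015, "fingers": 0.2},
    {"rx": 0.0, "ry": 0.0, "rz": 0.0, "x": 0.0, "y": 0.0, "z": 0.002, "fingers": 0.2},
    {"rx": 0.0, "ry": 0.0, "rz": 0.0, "x": 0.0, "y": 0.0, "z": 0.002, "fingers": 0.2}
  ]
}}

```text
time: 11.35
ee_pos: [0.534, -0.033, 0.2569]
eef_rot: [0.719, 0.695, -0.001, -0.0]
ft_force: [-0.8, -0.3, -2.5]
width: 0.0301
```

>>> {"op": "drive_tool", "data": {
  "plan": [
    {"rx": 0.0, "ry": 0.0, "rz": 0.0, "x": 0.0, "y": 0.0, "z": 0.0005, "fingers": 0.2},
    {"rx": 0.0, "ry": 0.0, "rz": 0.0, "x": 0.0, "y": 0.0, "z": 0.0005, "fingers": 0.2},
    {"rx": 0.0, "ry": 0.0, "rz": 0.0, "x": 0.0, "y": 0.0, "z": 0.0005, "fingers": 0.2}
  ]
}}

```text
time: 11.72
ee_pos: [0.534, -0.033, 0.2564]
eef_rot: [0.719, 0.695, -0.0, -0.0]
ft_force: [0.4, -0.2, -2.2]
width: 0.0302
```

>>> {"op": "drive_tool", "data": {
  "plan": [
    {"rx": 0.0, "ry": 0.0, "rz": 0.0, "x": 0.0, "y": 0.0, "z": 0.0005, "fingers": 0.2},
    {"rx": 0.0, "ry": 0.0, "rz": 0.0, "x": 0.0, "y": 0.0, "z": 0.0005, "fingers": 0.2},
    {"rx": 0.0, "ry": 0.0, "rz": 0.0, "x": 0.0, "y": 0.0, "z": 0.0005, "fingers": 0.2}
  ]
}}

```text
time: 12.1
ee_pos: [0.534, -0.033, 0.2559]
eef_rot: [0.719, 0.695, -0.0, -0.0]
ft_force: [1.3, -0.1, -1.5]
width: 0.0297
```

>>> {"op": "drive_tool", "data": {
  "plan": [
    {"rx": 0.0, "ry": 0.0, "rz": 0.0, "x": 0.0, "y": 0.0, "z": 0.0005, "fingers": 0.2},
    {"rx": 0.0, "ry": 0.0, "rz": 0.0, "x": 0.0, "y": 0.0, "z": 0.0005, "fingers": 0.2},
    {"rx": 0.0, "ry": 0.0, "rz": 0.0, "x": 0.0, "y": 0.0, "z": 0.0005, "fingers": 0.2}
  ]
}}

```text
time: 12.48
ee_pos: [0.5341, -0.033, 0.2558]
eef_rot: [0.719, 0.695, -0.0, -0.0]
ft_force: [-2.7, -0.3, 5.7]
width: 0.0298
```

>>> {"op": "drive_tool", "data": {
  "plan": [
    {"rx": 0.0, "ry": 0.0, "rz": 0.0, "x": 0.0, "y": 0.0, "z": 0.0005, "fingers": 0.2},
    {"rx": 0.0, "ry": 0.0, "rz": 0.0, "x": 0.0, "y": 0.0, "z": 0.0005, "fingers": 0.2},
    {"rx": 0.0, "ry": 0.0, "rz": 0.0, "x": 0.0, "y": 0.0, "z": 0.0005, "fingers": 0.2}
  ]
}}

```text
time: 12.85
ee_pos: [0.5341, -0.033, 0.2557]
eef_rot: [0.719, 0.695, -0.0, -0.0]
ft_force: [-3.6, -0.5, 8.8]
width: 0.0294
```

>>> {"op": "drive_tool", "data": {
  "plan": [
    {"rx": 0.0, "ry": 0.0, "rz": 0.0, "x": 0.0, "y": 0.0, "z": -0.0006, "fingers": 0.2},
    {"rx": 0.0, "ry": 0.0, "rz": 0.0, "x": 0.0, "y": 0.0, "z": -0.0006, "fingers": 0.2},
    {"rx": 0.0, "ry": 0.0, "rz": 0.0, "x": 0.0, "y": 0.0, "z": -0.0006, "fingers": 0.2},
    {"rx": 0.0, "ry": 0.0, "rz": 0.0, "x": 0.0, "y": 0.0, "z": -0.0006, "fingers": 0.2}
  ]
}}

```text
time: 13.35
ee_pos: [0.5341, -0.033, 0.2558]
eef_rot: [0.719, 0.695, -0.0, -0.0]
ft_force: [-1.4, -0.3, 6.1]
width: 0.0297
```

```bash
python3 look.py 6
python3 - <<'E'
from bench import monitor,viewer,nets
import numpy as np
f=[]
for i in range(6):
    viewer.camera("scene");s=monitor.read_state();f.append(s["ft_force"])
print(np.mean(f,0),np.std(f,0),s["time"])
E
```

```text
13.35 [ 0.53410775 -0.03299359  0.25581531] [ 7.18895509e-01  6.95118003e-01 -4.21294739e-04 -1.77025083e-04] [-1.44338072 -0.27151007  6.14259816] 0.02967583626897264
to (array([-0.    , -0.0001,  0.    ]), array([-1.3e-04,  6.0e-05,  6.0e-05]))
scene 226 136
0.104 31 [-1.3  1.1  5. ] [-6.8 -0.2  5.9]
0.114 27 [ 1.8  6.5 10.1] [-12.3  -0.2  11.6]
0.124 60 [ 7.4 13.5 16.3] [-23.8  -1.5  22.8]
0.134 111 [ 1.6 14.  17.6] [-23.9  -0.7  22.8]
0.144 98 [ 8.5 14.7 17.4] [-23.8  -0.7  21.6]
0.154 107 [ 7.4 14.1 17.8] [-23.7  -1.5  22.3]
0.164 117 [ 4.  14.1 17.5] [-23.8  -0.1  22.5]
0.174 102 [ 8.8 14.  17.7] [-23.2  -0.1  23.5]
0.184 101 [ 8.2 15.4 26.6] [-23.7  -4.2  21.9]
0.194 117 [10.1 18.6 25.9] [-23.3  -3.5  22. ]
0.204 116 [10.5 16.5 27. ] [-22.9  -0.5  22.5]
0.214 50 [14.3 25.5 28.9] [-16.9   0.   13.1]
top 316 155
0.104 7 [-30.   14.1  28.6] [20.4 23.7 32.7]
0.124 7 [-6.9  6.3 15. ] [20.9 23.7 23.9]
0.134 6 [-9.4 -3.6  4.1] [23.8 24.  24.1]
0.144 12 [-8.6  0.5 10. ] [23.6 23.8 24. ]
0.164 11 [-9.9 -1.7  8. ] [23.7 23.8 23.9]
0.174 7 [-0.9  5.5 10.9] [23.4 23.7 23.8]
[-2.45846663  0.04343753  5.73423641] [0.445317   0.57524303 0.38920749] 13.75
```

View pics/scene6.png

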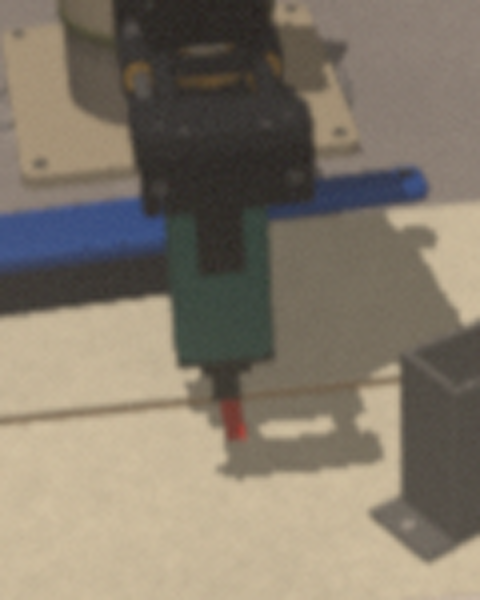

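>>> {"op": "drive_tool", "data": {
  "plan": [
    {"rx": 0.0, "ry": 0.0, "rz": 0.0, "x": 0.0, "y": 0.0, "z": -0.0005, "fingers": 0.2},
    {"rx": 0.0, "ry": 0.0, "rz": 0.0, "x": 0.0, "y": 0.0, "z": -0.0005, "fingers": 0.2},
    {"rx": 0.0, "ry": 0.0, "rz": 0.0, "x": 0.0, "y": 0.0, "z": -0.0005, "fingers": 0.2},
    {"rx": 0.0, "ry": 0.0, "rz": 0.0, "x": 0.0, "y": 0.0, "z": -0.0005, "fingers": 0.2}
  ]
}}

```text
time: 14.25
ee_pos: [0.534, -0.033, 0.2559]
eef_rot: [0.719, 0.695, -0.0, -0.0]
ft_force: [-0.0, 0.5, -0.2]
width: 0.0298
```

Run:
```python
from bench import monitor,viewer,nets
import numpy as np,cv2
f=[]
for i in range(8):
    c=viewer.camera("scene");s=monitor.read_state();f.append(s["ft_force"])
print(np.mean(f,0),np.std(f,0),s["time"],s["ee_pos"],s["eef_rot"])
cv2.imwrite("pics/s7.png",c["color"][...,::-1])
```

```text
[ 0.33926119 -0.23317815 -0.76933817] [0.16316706 0.39171606 0.6543413 ] 14.65 [ 0.53400892 -0.03300051  0.25594568] [ 7.18891642e-01  6.95121875e-01 -5.03779860e-04 -3.62010579e-04]
```

View pics/s7.png

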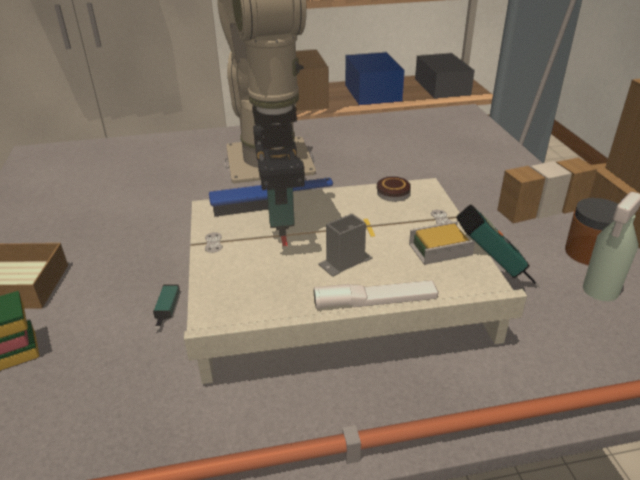

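>>> {"op": "drive_tool", "data": {
  "plan": [
    {"rx": 0.0, "ry": 0.0, "rz": 0.0, "x": 0.0, "y": 0.0, "z": 0.0002, "fingers": 0.2},
    {"rx": 0.0, "ry": 0.0, "rz": 0.0, "x": 0.0, "y": 0.0, "z": 0.0002, "fingers": 0.2},
    {"rx": 0.0, "ry": 0.0, "rz": 0.0, "x": 0.0, "y": 0.0, "z": 0.0002, "fingers": 0.2},
    {"rx": 0.0, "ry": 0.0, "rz": 0.0, "x": 0.0, "y": 0.0, "z": 0.0002, "fingers": 0.2}
  ]
}}

```text
time: 15.15
ee_pos: [0.534, -0.033, 0.2559]
eef_rot: [0.719, 0.695, -0.0, -0.0]
ft_force: [-0.0, -0.1, 0.5]
width: 0.0298
```

Run:
```python
from bench import monitor,viewer,workorder
import numpy as np
f=[]
for i in range(10):
    c=viewer.camera("scene");s=monitor.read_state();f.append(s["ft_force"])
m=np.mean(f,0)
print(m,np.std(f,0),s["time"],s["ee_pos"],s["eef_rot"],s["width"])
if -0.5<m[2]<5: print("closing",workorder.close_job())
```

```text
[-0.05802039 -0.36332864  1.35201711] [0.48506941 0.32000083 0.39532559] 15.65 [ 0.53402752 -0.03298293  0.25586931] [ 7.18875829e-01  6.95138254e-01 -4.88849763e-04 -3.32972941e-04] 0.029573410251680907
the job is handed in; nothing more can be done
closing None
```

I took the middle-sized meter straight up out of its holster and lowered its blade into the hinge gap at the red tape. I handed the job in at about 15.7 s with the gripper still holding it, tip on the rail.

**Last checks**
- **Position:** the TCP was at x = 0.5340, y = -0.0330 m, against a gap and tape centre measured from both cameras at 0.534, -0.033 m. The blade was in line with the gap and upright to within about 0.1° by the commanded tool pose.
- **Depth:** the tip height works out to about 0.072 m, which is the rail's top.
- **Pressing force:** about 3.7 N, which is the final force reading minus the meter's weight of about 2.3 N. While finding the contact it briefly reached about 11 N.
- **Surroundings:** in the last picture the flap was still down, and the brush, tin, pad holder, crevice tool and holster looked where they had been.

**Did not go cleanly**
- **Look-alike meters:** the two loose ones beside the shelf fell over early on. The arm did not touch them; the large one now leans near the pad holder.
- **Top camera:** the arm blocked its view of the blade during insertion, so the blade's alignment was checked only with the scene camera and the arm's own pose. The scene camera's depth readings had about 1 mm of noise.
- **First move call:** it was refused for its format and nothing moved.

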